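Roll the trolley wheel into its chock

ROBOT

A 6-joint arm with a two-finger parallel gripper is mounted at the origin on a cart in front of the work surface, level with it; the furniture and walls round the work are solid. World frame = base frame: x ahead of the robot, y to its left, z up, the work surface at z = 0. Lengths are in m, angles in rad, forces in N, time in s.
With the tool pointing down it reaches from about 0.25 to 0.725 m from the base axis. Payload 4 kg.
Tool frame: the origin (TCP) lies midway between the tips of the shut fingers; the grasp point (between the pads) lies 19 mm behind it (bot.grip_point_offset is the distance from the TCP to the grasp point, in m); z points along the fingers, y is the line along which they close (so a half turn about z gives the same grasp; the last joint's range is limited). The gripper opens to 85 mm and grips with 20 to 120 N. Pads are 22 mm wide; open, the fingers measure 114 mm over their backs; the gripper's body (76 mm by 85 mm) begins 54 mm behind the grasp point. The pads swing forward as they close: fully open they stand 13 mm farther back than shut.
Start: joints at [1.204, 0.241, 0.005, 1.335, 0, 1.571], TCP at [0.179, 0.467, 0.2] pointing down, gripper open.
Joint ranges: [-2.72, 2.72], [-1.05, 1.87], [-1.09, 1.28], [-1.99, 2.15], [-1.42, 1.44], [-3.14, 3.14]. Speed limits (rad/s): [2.79, 2.79, 3.14, 3.14, 3.14, 3.14].

INTERFACE

Orientations are given as a unit quaternion [x, y, z, w].
In Python, from workcell import bot gives the robot as it stands.
- The arm moves only by the tool step_arm, never from a script. Its argument "targets" is text: rows parted by semicolons, each of 7 numbers parted by spaces: the opening, from -1 (shut) to 1 (fully open), so that 0 is half open, then the shift along the world's x, y, z normalised to -1 to 1, where 1 is 0.5 m, then the turn, a rotation vector about the world's x, y, z normalised to -1 to 1, where 1 is pi/4 rad. In form: gripper x y z wx wy wz; .... A call has 1 to 10 rows; each row is the pose to reach, as a shift and turn from the pose commanded when the call began; what a row does not reach only later rows make up. A row lasts 1/12 s, in which the tool goes at most 41.7 mm and 7.16 degrees, less where a joint would pass 70% of its speed; a pose out of reach is approached as far as the arm can. A call with a number of a shift or a turn outside -1 to 1 is refused whole. A call with a gripper value outside its range is refused whole. The fingers move at their own pace and stop on an object; the grip force is fixed at half the most. Time passes only in rows, so rows that repeat a pose let the fingers close. It gives the time, the measured TCP pose, the force, the opening and the grip force at its end, in the units of the state.
- bot.get_obs(): the state, without advancing time (a new reading comes with each control period).
- bot.camera(name): name is "scene" or "top"; returns the picture (420x560x3 uint8, red, green, blue); there is no depth.
- bot.camera_info(name): a dict with "vertical_fov" (degrees; the focal length in pixels is half the picture's height over the tangent of half this angle, whatever the lens; pixels are square), "cx", "cy" (the principal point, pixels), "pose" (4x4, takes a point from camera to world coordinates). Camera axes: x right, y up, looking along -z (the intrinsics and any distortion apply to the point x, -y, -z); pixel columns grow to the right and rows downward; lengths in m; the calibration is good to about 2 mm. A picture is of the moment at which its call begins. camera_info takes no time and is no camera call.
- bot.job_done(): hands the job in; it is judged then, once.
The state is a dict: "clock": time; "joint_pos": joint angles; "joint_vel": joint speeds; "tau": joint torques, N m; "eef_pos": TCP position; "tool_rot": TCP orientation; "ft_force": force on the tool from outside, world axes, zero at the start; "ft_torque": the same for the moment, N m; "grip_width": finger opening in m; "grasp_force": force on a finger pad.
Only numpy, scipy, OpenCV 4.12 (cv2) and the standard library are available. Lean on these libraries where they do the work, as an engineer would, in place of code of your own. Each camera call takes 0.05 s, during which the arm holds its last target. There are 200 camera calls.

TASK

Roll the larger wheel, the one standing upright with an axle through it, along the bench on its rim, over the low sill of the metal chock and up against the stop, and leave it standing upright there, let go. Really roll it, turning as it goes: do not drag it, lift it off the bench or let it fall over. Leave the small wheel and the glass beaker beside its path where they are.

Things in the scene. Friction and masses are not known exactly. Their poses are not given: they have to be found in the camera images.
- wheel: Larger wheel, grey tyre, white body, 80 mm across, tread 26 wide, 0.25-0.48 kg, standing on its rim; 200-240 mm before its parked place, up to 8 mm off the chock's centre line. Origin: its centre. y: along its fixed 10 mm axle, sticking out 20 mm each side (66 long in all); z up at the start, turns as it rolls; x to the chock (to 3 deg). Push both axle stubs from behind, slowly, or it runs ahead.
- chock: Fixed metal chock. Origin on the bench under the parked wheel's centre, x the way in, z up. Side rails 16 mm high, 6 thick, inner faces y -19 and +19, x -50 to 50, flared to 76 wide at x -90. Round sill across at x -19, 3.5 high (wheel centre at x -36 meets it; about 2 N to roll over). Wheel then drops to the bench between sill and stop (padded face x 41.5, 52 high). Axle passes above the rails.
- small_wheel: Bystander: small wheel without axle, 56 mm across and 22 mm thick, lying flat beside the path. Origin at its centre, z along its axis.
- beaker: Bystander: small glass beaker with spout, about 62 x 70 mm and 71 mm high, standing beside the path. Origin at the centre of its underside, z up.
Not all that is in view belongs to the job. What is shaped like the wheel but blue or turquoise is not meant.

How it is judged:
On the way:
1. on its way the wheel turns over by rolling (its own z axis points downward, more than 110 degrees from up) (angle between wheel's own z axis and vertical above 1.92 rad), for 0.1 s.
At the end, for the whole second after the job is handed in: The larger wheel stands at rest on the bench in the chock, between sill and stop, its centre within 15 mm of its parked place, upright within 10 degrees and in line with the chock within 12 degrees (horizontal distance between wheel and chock below 0.015 m and height (world z) of wheel between 0.034 and 0.0425 m and angle between the y axis of wheel and the y axis of chock, either way round below 0.21 rad and angle between wheel's own y axis and vertical between 1.396 and 1.745 rad and linear speed of wheel below 0.02 m/s); the robot touches nothing.
It fails at once if the wheel is lifted: its centre rises more than 16 mm (height (world z) of wheel above 0.056 m).
It fails at once if the wheel falls over (leans more than 21 degrees) (angle between wheel's own y axis and vertical below 1.2 rad or angle between wheel's own y axis and vertical above 1.94 rad).
It fails at once if the small wheel is moved more than 20 mm (distance of small_wheel from where it was at the start of the episode above 0.02 m).
It fails at once if the beaker is moved more than 20 mm or tipped (distance of beaker from where it was at the start of the episode above 0.02 m or angle between beaker's own z axis and vertical above 0.35 rad).
It also fails if it takes over 42 s, if anything falls off the work surface, if the arm or the gripper's body presses on something with over 40 N, if the wrist force passes 120 N, or if a joint passes its speed limit or range.

## Working session

There is one attempt and no reset: what is moved stays moved. The work goes in short steps, Python scripts to look and compute and a tool call to move; the robot and the scene stay as the last step left them, time stands still between calls to the robot, and variables do not carry over. Pictures are saved under pics/ and viewed, at most 10 in all, crops included, and the job is handed in when it is done.

Besides the shell and the picture viewer there is one more tool, called after "Request:" in YAML: its name, and indented under it one key for each argument. step_arm: Moves the arm, as the interface text tells. Scaled input: -1 to 1 covers 0.5 m each way for a shift and pi/4 rad each way for a turn. Its arguments: {"type":"object","properties":{"targets":{"type":"string"}},"required":["targets"]}

```bash
mkdir -p pics; cat > h.py <<'E'
import numpy as np,cv2
from workcell import bot
def snap(n,f):
    im=bot.camera(n); cv2.imwrite('pics/'+f,im[:,:,::-1]); return im
def ray(n,u,v,h):
    i=bot.camera_info(n);f=210/np.tan(np.radians(i['vertical_fov'])/2);P=np.array(i['pose'])
    d=P[:3,:3]@np.array([(u-i['cx'])/f,-(v-i['cy'])/f,-1.]);o=P[:3,3]
    return o+d*(h-o[2])/d[2]
def proj(n,p):
    i=bot.camera_info(n);f=210/np.tan(np.radians(i['vertical_fov'])/2);P=np.array(i['pose'])
    q=P[:3,:3].T@(np.array(p)-P[:3,3]);return np.array([i['cx']+f*q[0]/-q[2],i['cy']-f*q[1]/-q[2]])
E
python3 - <<'E'
from h import *
a=snap('scene','s1.png');b=snap('top','t1.png')
for n in('scene','top'):print(bot.camera_info(n))
print(bot.get_obs())
E
```

```text
{'vertical_fov': 54.98946736829297, 'cx': 283.25777001290385, 'cy': 209.74196100062815, 'pose': array([[ 0.70264336,  0.50187665, -0.50439285,  0.00950213],
       [-0.71150791,  0.48861583, -0.5049862 , -0.75116887],
       [-0.00698645,  0.7137047 ,  0.70041187,  0.79377642],
       [ 0.        ,  0.        ,  0.        ,  1.        ]])}
{'vertical_fov': 56.07967363249891, 'cx': 278.9543193550731, 'cy': 212.76732328425788, 'pose': array([[ 0.02845642,  0.99879113, -0.04008121,  0.48613331],
       [-0.99944738,  0.02774017, -0.01831429, -0.2046466 ],
       [-0.01718029,  0.04058022,  0.99902857,  1.12770936],
       [ 0.        ,  0.        ,  0.        ,  1.        ]])}
{'clock': 0.1, 'joint_pos': array([1.20399565e+00, 2.41332686e-01, 3.85051001e-03, 1.33519128e+00,
       1.59313437e-05, 1.57082598e+00]), 'joint_vel': array([-0.00029595, -0.00271069,  0.00325654,  0.00063807, -0.00118998,
       -0.00119952]), 'tau': array([ 2.38520141e-05, -3.73137116e+01,  2.53010005e+01,  1.08506522e-02,
       -5.92157926e-05, -2.67529103e-06]), 'eef_pos': array([0.1790859 , 0.46615732, 0.19870128]), 'tool_rot': array([ 1.82388435e-01,  9.83226107e-01, -9.21376150e-04, -1.78988517e-04]), 'ft_force': array([-0.76672449, -0.31137459, -0.0155799 ]), 'ft_torque': array([-0.01109966,  0.03067876,  0.00553906]), 'grasp_force': 0.0, 'grip_width': 0.0856116700863084}
```

View pics/s1.png

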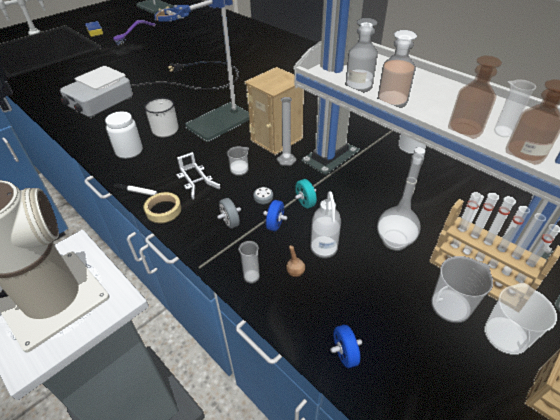

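View pics/t1.png

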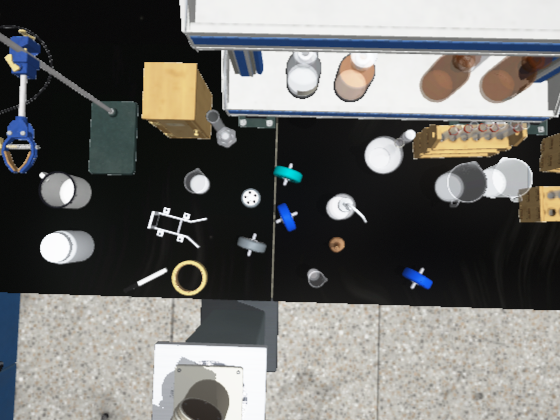

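The grey-tyred wheel is at scene (230,212) and top (252,243). Things that could be mistaken for it:
- blue wheel at scene (275,214)
- turquoise wheel at scene (305,193)
- blue wheel at scene (347,346)
- small flat wheel at scene (263,195)

I choose the grey one. The chock is at top (175,225), the beaker at top (197,182) and the small wheel at top (251,198). I'll check this with a close crop.

```bash
python3 - <<'E'
from h import *
a=cv2.imread('pics/s1.png');b=cv2.imread('pics/t1.png')
A=cv2.resize(a[140:235,165:285],None,fx=5,fy=5,interpolation=2)
B=cv2.resize(b[165:265,135:275],None,fx=5.6,fy=5.6,interpolation=2)
cv2.imwrite('pics/c1.png',B);cv2.imwrite('pics/c2.png',A)
for p in [(0,0,0),(.179,.467,.2)]:print(proj('top',p),proj('scene',p))
for p in[(252,243,.04),(251,198,.011),(197,182,.03),(175,225,.01)]:print(p,ray('top',*p))
E
```

```text
[208.32449966 399.33316876] [ 51.00788264 298.31447221]
[ -3.56614471 351.36373237] [ 14.57365029 117.0466934 ]
(252, 243, 0.04) [ 0.44435397 -0.11281188  0.04      ]
(251, 198, 0.011) [ 0.5707266  -0.10353123  0.011     ]
(197, 182, 0.03) [0.61014712 0.04781493 0.03      ]
(175, 225, 0.01) [0.48791997 0.11071914 0.01      ]
```

View pics/c1.png

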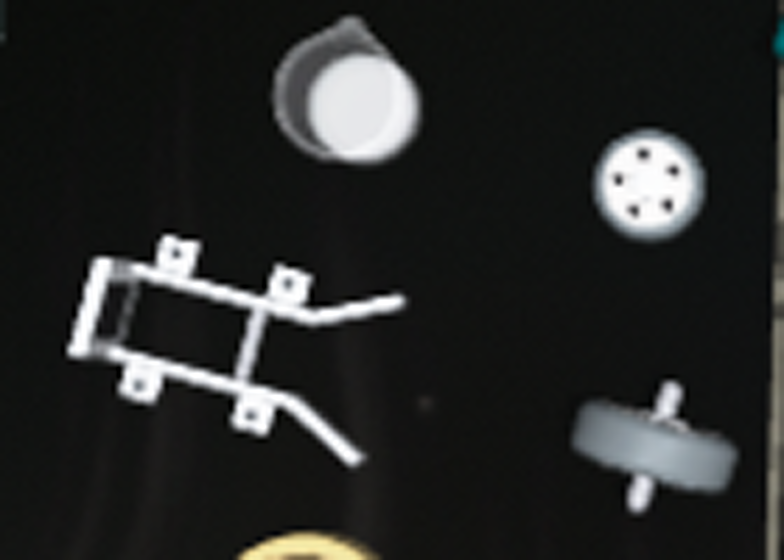

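View pics/c2.png

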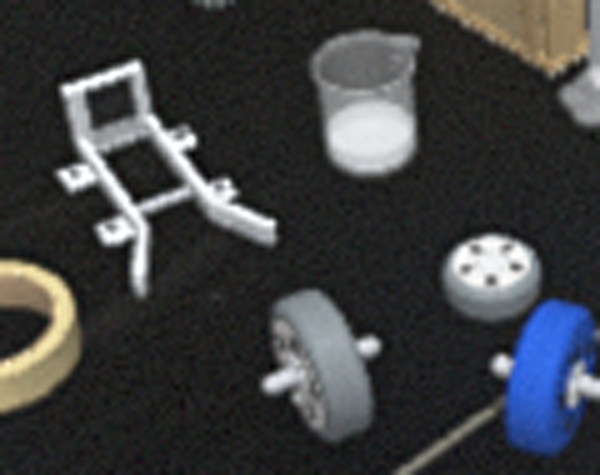

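Both crops confirm the wheel: grey tyre, white body, axle through it. In crop c1 the axle tips are at (672,390) and (640,503). The sill runs from (262,310) to (243,383), and the rails bend at (315,318) and (290,400).

```bash
python3 - <<'E'
from h import *
def c(u,v,h):return ray('top',135+(u+.5)/5.6-.5,165+(v+.5)/5.6-.5,h)
ax=[c(672,390,.04),c(640,503,.04)];w=(ax[0]+ax[1])/2
print('axle',ax,'len',np.linalg.norm(ax[0]-ax[1]),'mid',w)
d=ax[0]-ax[1];print('wheel y ang',np.degrees(np.arctan2(d[1],d[0])))
ru=[c(315,318,.016),c(133,268,.016)];rl=[c(290,400,.016),c(110,352,.016)]
for r in(ru,rl):
  e=r[1]-r[0];print(r,'rail len',np.linalg.norm(e),np.degrees(np.arctan2(e[1],e[0])))
s=[c(262,310,.003),c(243,383,.003)];print('sill',s,np.linalg.norm(s[0]-s[1]))
st=[c(103,262,.052),c(80,352,.052)];print('stop',st)
e=(ru[1]-ru[0])+(rl[1]-rl[0]);e[2]=0;e/=np.linalg.norm(e);n=np.array([-e[1],e[0],0])
j=(ru[0]+rl[0])/2
o1=j+.05*e; o2=(s[0]+s[1])/2+.019*e; o3=(st[0]+st[1])/2-.0445*e
print('dir',e,np.degrees(np.arctan2(e[1],e[0])),'origins',o1,o2,o3)
for o in(o1,o2,o3):print('wheel in chock', (w-o)@e,(w-o)@n)
# scene check of axle ends from crop c2
q=lambda u,v,h:ray('scene',165+(u+.5)/5-.5,140+(v+.5)/5-.5,h)
print('scene axle',q(372,347,.04),q(268,385,.04))
print('bystanders sw',c(650,185,.022),'beaker',c(363,108,.0),c(340,90,.071), 'tape ring',c(310,535,.02))
E
```

```text
axle [array([ 0.46867814, -0.11920626,  0.04      ]), array([ 0.41277523, -0.10517972,  0.04      ])] len 0.057635740509449196 mid [ 0.44072668 -0.11219299  0.04      ]
wheel y ang -14.08524699570124
[array([0.49943427, 0.0644007 , 0.016     ]), array([0.52214372, 0.15789616, 0.016     ])] rail len 0.0962139252060435 76.34760909558995
[array([0.45771379, 0.07551149, 0.016     ]), array([0.47931378, 0.16785062, 0.016     ])] rail len 0.0948318230244602 76.83409074557919
sill [array([0.50291407, 0.09491673, 0.003     ]), array([0.46535581, 0.10322769, 0.003     ])] 0.03846680664820076
stop [array([0.52350996, 0.16106354, 0.052     ]), array([0.47911502, 0.17055542, 0.052     ])]
dir [0.23193313 0.97273173 0.        ] 76.5890902075442 origins [0.49017069 0.11859268 0.016     ] [0.48854167 0.11755411 0.003     ] [0.49099146 0.12252292 0.052     ]
wheel in chock -0.23596024640010238 -0.005431091870219522
wheel in chock -0.23457217182548726 -0.006774813660640765
wheel in chock -0.23997367560448693 -0.005544247810996294
scene axle [ 0.47174803 -0.12088195  0.04      ] [ 0.41485404 -0.10336227  0.04      ]
bystanders sw [ 0.57092494 -0.10353808  0.022     ] beaker [0.60829961 0.04754436 0.        ] [0.60902382 0.04311784 0.071     ] tape ring [0.39053384 0.06186108 0.02      ]
```

Request:
step_arm:
  targets: "0 0.3 -0.74 0 0 0 -1;0 0.3 -0.74 0 0 0 -1;0 0.3 -0.74 0 0 0 -1;0 0.3 -0.74 0 0 0 -1;0 0.3 -0.74 0 0 0 -1;0 0.3 -0.74 0 0 0 -1;0 0.3 -0.74 0 0 0 -1;0 0.3 -0.74 0 0 0 -1;0 0.3 -0.74 0 0 0 -1;0 0.3 -0.74 0 0 0 -1"

```text
clock: 0.93
eef_pos: [0.3296, 0.0936, 0.1994]
tool_rot: [0.546, 0.838, -0.0, 0.0]
ft_force: [0.8, 0.4, 1.0]
grip_width: 0.0425
grasp_force: 0.0
```

Request:
step_arm:
  targets: "0 0.2 -0.51 -0.1 0 0 -0.8;0 0.2 -0.51 -0.1 0 0 -0.8;0 0.2 -0.51 -0.1 0 0 -0.8;0 0.2 -0.51 -0.1 0 0 -0.8;0 0.2 -0.51 -0.1 0 0 -0.8;0 0.2 -0.51 -0.1 0 0 -0.8;0 0.2 -0.51 -0.1 0 0 -0.8;0 0.2 -0.51 -0.1 0 0 -0.8;0 0.2 -0.51 -0.1 0 0 -0.8"

```text
clock: 1.68
eef_pos: [0.4287, -0.1592, 0.1484]
tool_rot: [0.778, 0.628, -0.001, -0.001]
ft_force: [0.2, 0.2, 0.1]
grip_width: 0.0428
grasp_force: 0.0
```

```bash
python3 - <<'E'
from h import *
a=snap('scene','s2.png');b=snap('top','t2.png')
cv2.imwrite('pics/m2.png',np.hstack([cv2.resize(x[:,:,::-1][r[0]:r[0]+150,r[1]:r[1]+130],None,fx=3,fy=3,interpolation=2) for x,r in((a,(120,165)),(b,(145,150)))]))
o=bot.get_obs();print(o['eef_pos'],o['tool_rot'],o['joint_pos'])
E
```

```text
[ 0.42853238 -0.15760598  0.14912897] [ 7.77214949e-01  6.29234570e-01 -2.91642057e-04 -8.32251535e-04] [-3.52684483e-01  1.86776635e-01 -1.98258128e-01  1.18748998e+00
  3.51248253e-04  1.42777127e+00]
```

View pics/m2.png

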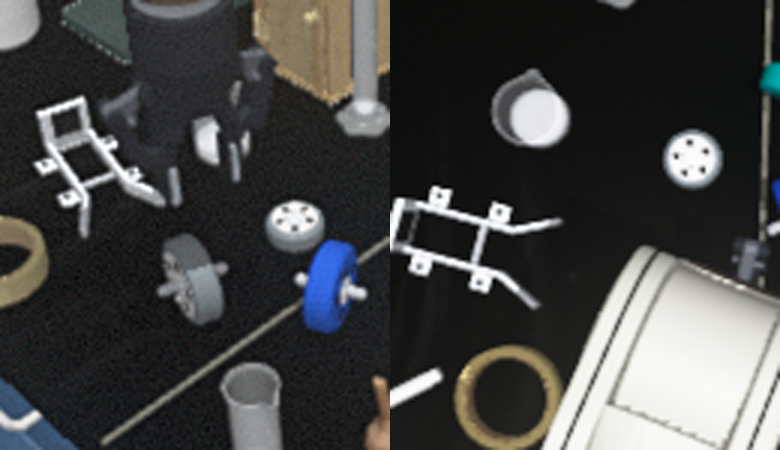

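The scene part of the crop (left) shows the wheel free of the hovering gripper. In the top part the arm hides the wheel. I'll descend a little farther behind it.

Request:
step_arm:
  targets: "0 0 -0.04 -0.08 0 0 0;0 0 -0.04 -0.15 0 0 0;0 0 -0.04 -0.2 0 0 0;0 0 -0.04 -0.252 0 0 0;0 0 -0.04 -0.252 0 0 0;0 0 -0.04 -0.252 0 0 0"

```text
clock: 2.28
eef_pos: [0.428, -0.1765, 0.0232]
tool_rot: [0.777, 0.63, -0.001, -0.001]
ft_force: [0.2, 0.3, 0.2]
grip_width: 0.0425
grasp_force: 0.0
```

```bash
python3 - <<'E'
from h import *
a=snap('scene','s3.png')
cv2.imwrite('pics/m3.png',cv2.resize(a[:,:,::-1][150:270,170:310],None,fx=4,fy=4,interpolation=2))
o=bot.get_obs();print(o['eef_pos'],o['ft_force'])
E
```

```text
[ 0.42963031 -0.17737931  0.02451961] [ 0.18267552  0.33606751 -0.73983554]
```

View pics/m3.png

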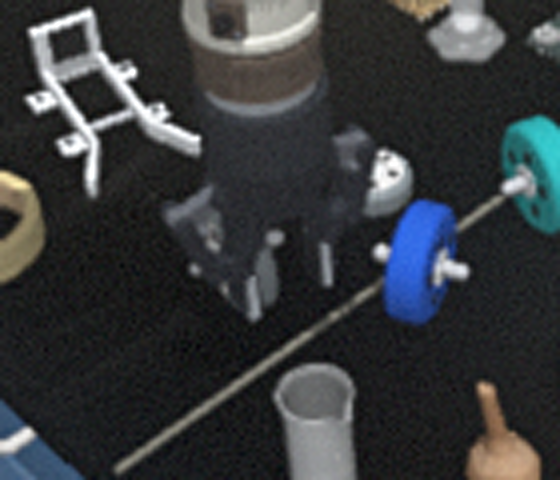

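Request:
step_arm:
  targets: "0 0.003 0.014 0 0 0 0;0 0.006 0.028 0 0 0 0;0 0.009 0.042 0 0 0 0;0 0.012 0.056 0 0 0 0;0 0.013 0.062 0 0 0 0;0 0.014 0.067 0 0 0 0;0 0.015 0.071 0 0 0 0;0 0.016 0.075 0 0 0 0;0 0.017 0.079 0 0 0 0;0 0.018 0.083 0 0 0 0"

```text
clock: 3.17
eef_pos: [0.4383, -0.1367, 0.0234]
tool_rot: [0.777, 0.629, -0.0, -0.0]
ft_force: [0.1, -0.7, 0.5]
grip_width: 0.0426
grasp_force: 0.0
```

Request:
step_arm:
  targets: "0 0.001 0.004 0 0 0 0;0 0.002 0.008 0 0 0 0;0 0.003 0.012 0 0 0 0;0 0.004 0.016 0 0 0 0;0 0.004 0.02 0 0 0 0;0 0.005 0.024 0 0 0 0;0 0.006 0.028 0 0 0 0;0 0.007 0.032 0 0 0 0;0 0.008 0.036 0 0 0 0;0 0.008 0.04 0 0 0 0"

```text
clock: 4.0
eef_pos: [0.4425, -0.1166, 0.0235]
tool_rot: [0.777, 0.629, 0.0, 0.0]
ft_force: [-0.3, -0.1, 0.3]
grip_width: 0.0428
grasp_force: 0.0
```

```bash
python3 - <<'E'
from h import *
a=snap('scene','s4.png')
b=snap('top','t4.png')
cv2.imwrite('pics/m4.png',np.hstack([cv2.resize(x[:,:,::-1][r[0]:r[0]+130,r[1]:r[1]+130],None,fx=3,fy=3,interpolation=2) for x,r in((a,(130,165)),(b,(155,150)))]))
o=bot.get_obs();print(o['eef_pos'],o['ft_force'])
E
```

```text
[ 0.44228784 -0.11645118  0.02349053] [0.14111626 0.68183826 0.1463258 ]
```

View pics/m4.png

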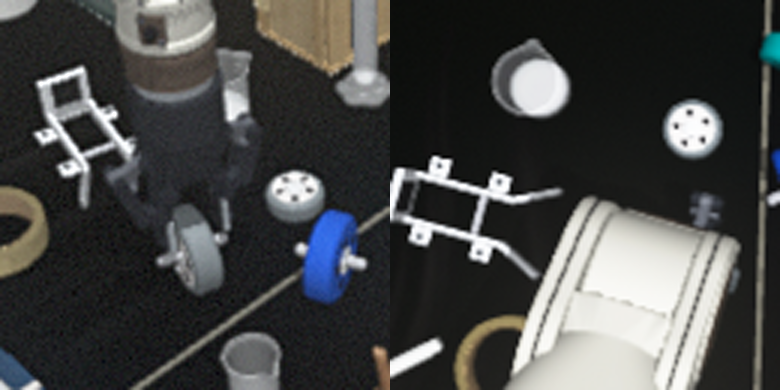

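```bash
python3 - <<'E'
from h import *
o=bot.get_obs();t=np.array(o['eef_pos']);e=np.array([.208,.978,0]);n=np.array([-.978,.208,0])
f=lambda p:np.round((proj('scene',p)-[165,130])*3)
for z in(.025,.035,.05):
  for s in(.021,-.021,.028,-.028):print(z,s,f([*(t+s*n)[:2],z]),f([*(t+s*n+.011*e)[:2],z]))
w=np.array([.442,-.112,.04])
for s in(.033,-.033):print('stub',f(w+s*n))
a=cv2.imread('pics/s4.png')
cv2.imwrite('pics/m5.png',cv2.resize(a[175:235,200:260],None,fx=10,fy=10,interpolation=2))
E
```

```text
0.025 0.021 [174. 273.] [168. 265.]
0.025 -0.021 [216. 254.] [210. 247.]
0.025 0.028 [167. 276.] [161. 268.]
0.025 -0.028 [223. 251.] [217. 244.]
0.035 0.021 [173. 265.] [167. 257.]
0.035 -0.021 [215. 246.] [209. 239.]
0.035 0.028 [166. 268.] [160. 260.]
0.035 -0.028 [222. 243.] [216. 236.]
0.05 0.021 [171. 253.] [165. 245.]
0.05 -0.021 [213. 234.] [207. 227.]
0.05 0.028 [164. 256.] [158. 248.]
0.05 -0.028 [220. 231.] [214. 224.]
stub [156. 264.]
stub [223. 234.]
```

View pics/m5.png

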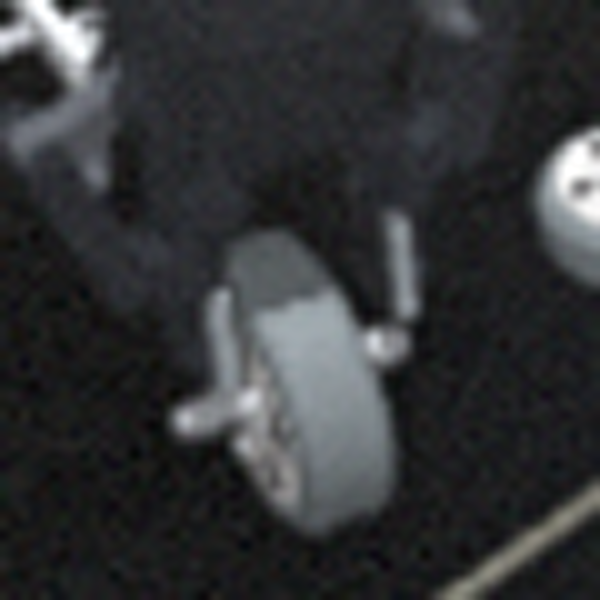

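The crop shows the wheel still standing at its place and the pad tips just above the stubs, at (235,395) and (408,315) in the crop. So the half-open fingers passed over the axle. I'll back off and go lower.

Request:
step_arm:
  targets: "0 0 0 0.02 0 0 0;0 -0.008 -0.04 0.02 0 0 0;0 -0.016 -0.075 0.02 0 0 0;0 -0.022 -0.105 0.02 0 0 0;0 -0.022 -0.105 0 0 0 0;0 -0.022 -0.105 -0.015 0 0 0;0 -0.022 -0.105 -0.031 0 0 0;0 -0.022 -0.105 -0.031 0 0 0;0 -0.022 -0.105 -0.031 0 0 0"

```text
clock: 4.85
eef_pos: [0.4306, -0.1686, 0.0073]
tool_rot: [0.777, 0.629, -0.001, -0.001]
ft_force: [0.9, -0.4, -0.0]
grip_width: 0.0424
grasp_force: 0.0
```

```bash
python3 - <<'E'
from h import *
a=snap('scene','s5.png')
cv2.imwrite('pics/m6.png',cv2.resize(a[:,:,::-1][175:245,195:275],None,fx=8,fy=8,interpolation=2))
o=bot.get_obs();print(o['eef_pos'],o['ft_force'],o['clock'])
t=np.array(o['eef_pos']);e=np.array([.208,.978,0]);n=np.array([-.978,.208,0])
f=lambda p:np.round((proj('scene',p)-[195,175])*8)
for z in(0,.01,.02,.03,.04):print(z,[f([*(t+s*n+b*e)[:2],z]) for s in(.021,-.021) for b in(-.011,.011)])
E
```

```text
[ 0.43107604 -0.16875751  0.00771387] [ 0.31798195  0.82966287 -0.04780082] 4.9
0 [array([324., 540.]), array([292., 497.]), array([436., 486.]), array([403., 445.])]
0.01 [array([321., 519.]), array([289., 477.]), array([434., 466.]), array([401., 425.])]
0.02 [array([318., 499.]), array([286., 456.]), array([432., 445.]), array([399., 404.])]
0.03 [array([315., 478.]), array([283., 435.]), array([430., 424.]), array([396., 383.])]
0.04 [array([312., 456.]), array([280., 414.]), array([428., 403.]), array([394., 362.])]
```

View pics/m6.png

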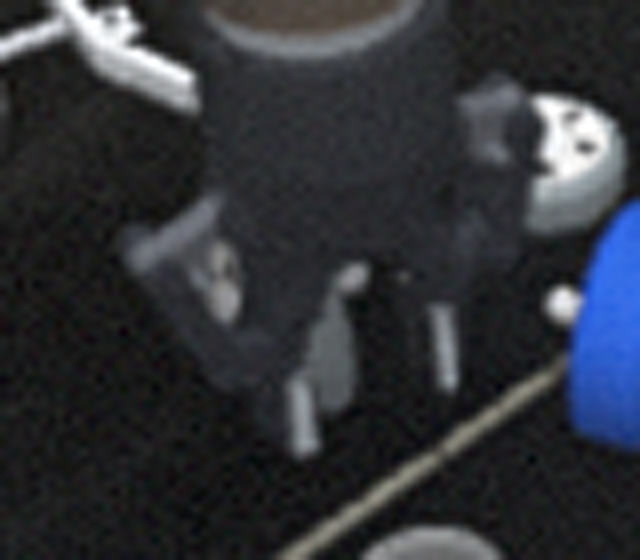

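```bash
python3 - <<'E'
from h import *
a,d,s=[cv2.GaussianBlur(cv2.imread('pics/%s.png'%k).astype(np.float32).mean(2),(3,3),0) for k in('s1','s4','s5')]
print('s1/s4 wheel rows 205-225, cols 212-246 step1: diff');
for v in range(202,224,2):print(v,' '.join('%4d'%x for x in (d-a)[v,212:246:2]))
print('s1 abs');
for v in range(202,224,2):print(v,' '.join('%4d'%x for x in a[v,212:246:2]))
print('s5 - s1 below strips')
for v in range(216,246,2):print(v,' '.join('%4d'%x for x in (s-a)[v,224:260:2]))
E
```

```text
s1/s4 wheel rows 205-225, cols 212-246 step1: diff
202   17   17   17    7  -45  -59  -53  -58  -60  -61  -39   -5    5   27   86   21   -1
204   15   13   11    0  -47  -14  -49  -61  -58  -49  -28   -5    0   22   90   20   -5
206    2    0    7    0  -30  -10  -30  -23  -13   -1   -1    0   -5   -3   56   13   -6
208   -6   -6    2    5  -14   24    3    0    0   -1   -1   -1  -10  -61  -43   -6   -7
210   -3   -5    0   10  -21    1   -6   -1    0    0    0   -1   -2  -26  -21   -4   -6
212   -5   -5   -4    3  -10  -23  -45   -1   -1    0    0   -1    0   -4   -3    0   -1
214   -8   -8   -4  -19  -50  -69  -21    0    0    0    0   -1    0   -1   -4    1   -3
216   -4   -4   -3  -36  -75  -56   -7    1    0    1    0    0   -1   -1   -2    2   -3
218   -3   -6   -5  -11  -24   -5   -1    0    0    0   -1    0    0    1   -1   -1   -2
220   -5   -5   -8   -5   -6   -2   -1    0    0    0    0    0    0   -1   -2    0    1
222   -4   -3   -5   -3   -2   -3   -1   -1    0    0    0   -1   -1    0   -1    0   -1
s1 abs
202   30   29   28   39   91  126  147  151  153  152  108   37
[... 1646 characters left out ...]
-5   -4   -5  -17  -19   -1   -3    0   -1
232   -4   -6  -11   -3   20    8   -6   -1   -5   -5   -4    0  -12  -14   -2    0    0   -1
234   -7   -5   -3   -5   -5   -6   -7   -3   -2    0    0    1   -2   -1    0   -2    0   -3
236   -6   -4   -3   -6   -4   -2   -2   -1   -2    0    0   -2   -3   -4   -3   -5    1   -3
238   -5   -4   -3   -2   -7   -4   -1    1   -2   -2   -3   -2    0    1   -2    0   -3   -3
240   -3   -2    0   -2   -4    0    1   -1    0   -2   -1    0    0    0    0   -1   -1   -1
242   -1   -2   -1   -2   -2   -1   -1   -2    0   -1    1   -2   -1    0   -1    0    0    0
244   -1   -1   -1    0   -1    0   -4   -3    0    0    0   -1    1    0    0    0    0    0
```

The difference image shows the wheel has not moved at all. It also puts the pad tips well above the reported TCP. I'll back off into clear space and touch the bench gently to find the real tip height.

Request:
step_arm:
  targets: "0 -0.009 -0.04 0 0 0 0;0 -0.018 -0.08 0 0 0 0;0 -0.018 -0.08 -0.004 0 0 0;0 -0.018 -0.08 -0.008 0 0 0;0 -0.018 -0.08 -0.012 0 0 0;0 -0.018 -0.08 -0.012 0 0 0"

```text
clock: 5.4
eef_pos: [0.422, -0.2084, 0.0016]
tool_rot: [0.777, 0.63, -0.0, -0.001]
ft_force: [0.3, 0.6, -0.8]
grip_width: 0.0422
grasp_force: 0.0
```

```bash
python3 - <<'E'
from h import *
s1=cv2.imread('pics/s1.png').astype(np.float32).mean(2)
s=snap('scene','s6.png').astype(np.float32).mean(2);o=bot.get_obs();t=o['eef_pos'];print(t,o['ft_force'])
m=((s-s1)>35).astype(np.uint8);m[:, :215]=0;m[:190]=0;m[250:]=0;m[:,275:]=0
k,l,st,c=cv2.connectedComponentsWithStats(m)
for i in range(1,k):
  if st[i,4]>15:
    v,u=np.nonzero(l==i);b=v>v.max()-3;p=(u[b].mean(),v.max()+.5);print(st[i],p)
    for z in(.0,.01,.02,.03,.04,.05):
      r=ray('scene',*p,z)-t;print('  z',z,'b %.4f s %.4f'%(r@[.208,.978,0],r@[-.978,.208,0]))
E
```

```text
[ 0.42211961 -0.20837059  0.00175748] [ 0.32452056 -0.01508972  0.56629417]
[230 190  25   7 104] (np.float64(241.76470588235293), np.float64(196.5))
  z 0.0 b 0.1749 s -0.0793
  z 0.01 b 0.1650 s -0.0746
  z 0.02 b 0.1550 s -0.0699
  z 0.03 b 0.1450 s -0.0653
  z 0.04 b 0.1350 s -0.0606
  z 0.05 b 0.1251 s -0.0560
[257 226   4   9  23] (np.float64(258.6666666666667), np.float64(234.5))
  z 0.0 b 0.0200 s -0.0439
  z 0.01 b 0.0120 s -0.0397
  z 0.02 b 0.0039 s -0.0355
  z 0.03 b -0.0041 s -0.0313
  z 0.04 b -0.0121 s -0.0271
  z 0.05 b -0.0201 s -0.0228
```

Request:
step_arm:
  targets: "0 0 0 -0.004 0 0 0;0 0 0 -0.008 0 0 0;0 0 0 -0.012 0 0 0;0 0 0 -0.012 0 0 0"

```text
clock: 5.78
eef_pos: [0.422, -0.2089, -0.0045]
tool_rot: [0.777, 0.629, -0.0, -0.0]
ft_force: [-0.3, 0.5, 0.9]
grip_width: 0.0424
grasp_force: 0.0
```

Request:
step_arm:
  targets: "0 0 0 -0.004 0 0 0;0 0 0 -0.008 0 0 0;0 0 0 -0.012 0 0 0;0 0 0 -0.012 0 0 0"

```text
clock: 6.12
eef_pos: [0.422, -0.2091, -0.0105]
tool_rot: [0.777, 0.629, -0.0, -0.0]
ft_force: [0.5, -0.7, -0.5]
grip_width: 0.0426
grasp_force: 0.0
```

Request:
step_arm:
  targets: "0 0 0 -0.004 0 0 0;0 0 0 -0.008 0 0 0;0 0 0 -0.012 0 0 0;0 0 0 -0.012 0 0 0"

```text
clock: 6.45
eef_pos: [0.422, -0.2091, -0.0165]
tool_rot: [0.777, 0.629, -0.0, -0.0]
ft_force: [-0.1, 0.2, 0.2]
grip_width: 0.0426
grasp_force: 0.0
```

Request:
step_arm:
  targets: "0 0 0 -0.003 0 0 0;0 0 0 -0.006 0 0 0;0 0 0 -0.006 0 0 0"

```text
clock: 6.7
eef_pos: [0.4221, -0.2092, -0.0193]
tool_rot: [0.777, 0.629, -0.0, -0.0]
ft_force: [-0.1, -0.7, -0.0]
grip_width: 0.0428
grasp_force: 0.0
```

Request:
step_arm:
  targets: "0 0 0 -0.003 0 0 0;0 0 0 -0.006 0 0 0;0 0 0 -0.006 0 0 0"

```text
clock: 6.95
eef_pos: [0.4221, -0.2092, -0.0223]
tool_rot: [0.777, 0.629, -0.0, -0.0]
ft_force: [0.0, 1.3, 0.0]
grip_width: 0.0427
grasp_force: 0.0
```

Request:
step_arm:
  targets: "0 0 0 -0.003 0 0 0;0 0 0 -0.006 0 0 0;0 0 0 -0.006 0 0 0"

```text
clock: 7.2
eef_pos: [0.4221, -0.2091, -0.0253]
tool_rot: [0.777, 0.629, -0.0, -0.0]
ft_force: [-0.6, 0.4, 0.6]
grip_width: 0.0425
grasp_force: 0.0
```

Request:
step_arm:
  targets: "0 0 0 -0.003 0 0 0;0 0 0 -0.006 0 0 0;0 0 0 -0.006 0 0 0"

```text
clock: 7.45
eef_pos: [0.4221, -0.2092, -0.0283]
tool_rot: [0.777, 0.629, -0.0, -0.0]
ft_force: [0.4, -0.3, -0.8]
grip_width: 0.0427
grasp_force: 0.0
```

Request:
step_arm:
  targets: "0 0 0 -0.003 0 0 0;0 0 0 -0.005 0 0 0;0 0 0 -0.005 0 0 0"

```text
clock: 7.7
eef_pos: [0.4222, -0.2092, -0.0307]
tool_rot: [0.777, 0.629, -0.0, -0.0]
ft_force: [0.7, -0.1, 0.4]
grip_width: 0.0426
grasp_force: 0.0
```

Request:
step_arm:
  targets: "0 0 0 0.042 0 0 0;0 0.006 0.03 0.042 0 0 0;0 0.012 0.06 0.042 0 0 0;0 0.018 0.085 0.042 0 0 0;0 0.022 0.105 0.042 0 0 0;0 0.025 0.118 0.042 0 0 0;0 0.026 0.125 0.042 0 0 0;0 0.027 0.13 0.042 0 0 0;0 0.028 0.135 0.042 0 0 0;0 0.029 0.139 0.042 0 0 0"

```text
clock: 8.53
eef_pos: [0.4368, -0.1398, -0.0095]
tool_rot: [0.777, 0.629, -0.0, 0.0]
ft_force: [-0.3, 0.5, 0.3]
grip_width: 0.0427
grasp_force: 0.0
```

Request:
step_arm:
  targets: "0 0.001 0.004 0 0 0 0;0 0.002 0.008 0 0 0 0;0 0.003 0.012 0 0 0 0;0 0.003 0.016 0 0 0 0;0 0.004 0.02 0 0 0 0;0 0.005 0.024 0 0 0 0;0 0.006 0.028 0 0 0 0;0 0.007 0.032 0 0 0 0;0 0.008 0.036 0 0 0 0;0 0.008 0.04 0 0 0 0"

```text
clock: 9.37
eef_pos: [0.441, -0.1195, -0.0095]
tool_rot: [0.777, 0.629, 0.0, 0.0]
ft_force: [0.5, -0.2, -0.2]
grip_width: 0.0426
grasp_force: 0.0
```

Request:
step_arm:
  targets: "0 0.001 0.004 0 0 0 0;0 0.002 0.008 0 0 0 0;0 0.003 0.012 0 0 0 0;0 0.003 0.016 0 0 0 0;0 0.004 0.02 0 0 0 0;0 0.005 0.024 0 0 0 0;0 0.006 0.028 0 0 0 0;0 0.007 0.032 0 0 0 0;0 0.008 0.036 0 0 0 0;0 0.008 0.04 0 0 0 0"

```text
clock: 10.2
eef_pos: [0.445, -0.0996, -0.0095]
tool_rot: [0.777, 0.629, 0.0, 0.0]
ft_force: [-0.1, 0.7, -0.2]
grip_width: 0.0425
grasp_force: 0.0
```

```bash
cat >w.py <<'E'
from h import *
import sys
s1=cv2.imread('pics/s1.png').astype(np.float32).mean(2)
im=snap('scene',sys.argv[1]);s=im.astype(np.float32).mean(2)
o=bot.get_obs();print(o['eef_pos'],o['ft_force'],o['clock'])
print('wheel at original? mean|diff|',abs(s-s1)[208:222,228:238].mean())
O=np.array([.490,.119]);e=np.array([.2327,.9725]);n=np.array([-.9725,.2327])
hsv=cv2.cvtColor(im,cv2.COLOR_RGB2HSV)
m=((s>85)&(s<175)&(hsv[:,:,1]<60)).astype(np.uint8);m[:140]=0;m[240:]=0;m[:,:170]=0;m[:,285:]=0
k,l,st,c=cv2.connectedComponentsWithStats(m)
for i in range(1,k):
  if st[i,4]>60:
    p=ray('scene',*c[i],.04)[:2]-O;print(st[i],c[i].round(1),'chock',round(p@e,4),round(p@n,4))
t=o['eef_pos'][:2]-O;print('tool',t@e,t@n)
E
python3 w.py s7.png
```

```text
[ 0.44485653 -0.09926256 -0.00949143] [-0.27761625  0.62924967 -0.73514409] 10.25
wheel at original? mean|diff| 65.08333
[201 140  48  35 591] [225.9 150.4] chock 0.019 -0.125
[277 140   8  25  97] [281.8 154.4] chock -0.093 -0.2623
[181 155  28  44 162] [192.4 175.4] chock -0.0391 0.0123
[209 164  25   8  83] [221.  168.4] chock -0.0544 -0.0728
[254 189  19  15 111] [263.1 198. ] chock -0.2346 -0.114
[219 197  15  24 249] [226.3 209.4] chock -0.2207 -0.0086
[237 222  27  18  62] [250.2 230.4] chock -0.322 -0.0262
tool -0.22276522345688024 -0.006887670422012509
```

Request:
step_arm:
  targets: "0 0.001 0.005 0 0 0 0;0 0.002 0.01 0 0 0 0;0 0.003 0.015 0 0 0 0;0 0.004 0.02 0 0 0 0;0 0.005 0.025 0 0 0 0;0 0.006 0.03 0 0 0 0;0 0.007 0.035 0 0 0 0;0 0.008 0.04 0 0 0 0;0 0.009 0.045 0 0 0 0;0 0.01 0.05 0 0 0 0"

```text
clock: 11.08
eef_pos: [0.4499, -0.0745, -0.0095]
tool_rot: [0.777, 0.629, 0.0, -0.0]
ft_force: [0.5, -0.5, -0.5]
grip_width: 0.0431
grasp_force: 0.0
```

Request:
step_arm:
  targets: "0 0.001 0.005 0 0 0 0;0 0.002 0.01 0 0 0 0;0 0.003 0.015 0 0 0 0;0 0.004 0.02 0 0 0 0;0 0.005 0.025 0 0 0 0;0 0.006 0.03 0 0 0 0;0 0.007 0.035 0 0 0 0;0 0.008 0.04 0 0 0 0;0 0.009 0.045 0 0 0 0;0 0.01 0.05 0 0 0 0"

```text
clock: 11.92
eef_pos: [0.4549, -0.0495, -0.0095]
tool_rot: [0.777, 0.629, 0.0, -0.0]
ft_force: [0.2, -0.4, -0.1]
grip_width: 0.0427
grasp_force: 0.0
```

```bash
python3 w.py s8.png; python3 - <<'E'
from h import *
a=cv2.imread('pics/s8.png');b=bot.camera('top')[:,:,::-1]
cv2.imwrite('pics/m8.png',np.hstack([cv2.resize(a[140:230,170:260],None,fx=4.4,fy=4.4,interpolation=2),cv2.resize(b[165:265,150:250],None,fx=3.96,fy=3.96,interpolation=2)]))
E
```

```text
[ 0.45493486 -0.04913645 -0.00950922] [-0.00211082  0.36172677 -0.25618045] 11.9667
wheel at original? mean|diff| 114.48572
[193 140  30   7 103] [205. 143.] chock 0.0916 -0.0859
[277 140   8  25  94] [281.8 155. ] chock -0.0954 -0.2606
[227 146  22  29 333] [237.7 155.8] chock -0.0259 -0.1433
[199 153  25   8  79] [211.3 157.5] chock 0.0102 -0.0709
[181 155  18  17  86] [189.3 165.1] chock 0.0111 0.0011
[210 186  16  23 254] [217.7 198. ] chock -0.1675 -0.0085
[254 189  19  15 112] [263.3 198.1] chock -0.2352 -0.1144
[237 222  27  18  62] [249.9 230.6] chock -0.3222 -0.0253
tool -0.1716723562186756 -0.005024504754854692
```

View pics/m8.png

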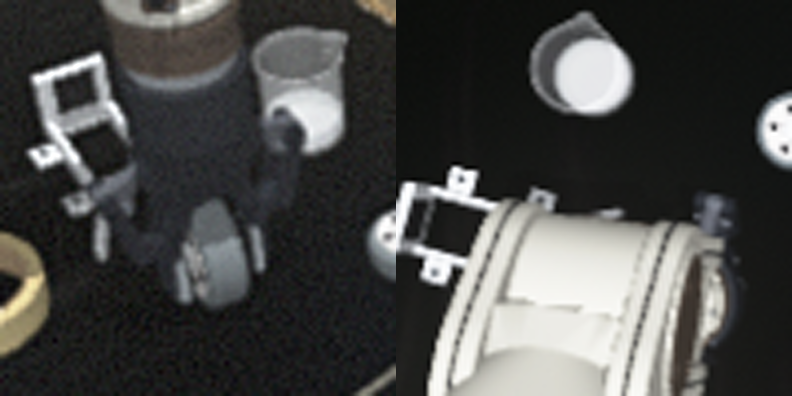

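The picture shows the upright wheel held between the two pads, with the stubs behind them, at (215,255) in its left half. It is moving with the tool. I'll steer slightly to the left towards the centre line.

Request:
step_arm:
  targets: "0 0.001 0.005 0 0 0 0.01;0 0.002 0.01 0 0 0 0.02;0 0.003 0.015 0 0 0 0.03;0 0.004 0.02 0 0 0 0.045;0 0.005 0.025 0 0 0 0.045;0 0.006 0.03 0 0 0 0.045;0 0.006 0.035 0 0 0 0.045;0 0.007 0.04 0 0 0 0.045;0 0.008 0.045 0 0 0 0.045;0 0.009 0.05 0 0 0 0.045"

```text
clock: 12.85
eef_pos: [0.4594, -0.0245, -0.0095]
tool_rot: [0.766, 0.643, -0.0, 0.0]
ft_force: [-0.0, 0.7, 0.6]
grip_width: 0.0428
grasp_force: 0.0
```

Request:
step_arm:
  targets: "0 0.001 0.005 0 0 0 0;0 0.002 0.01 0 0 0 0;0 0.003 0.015 0 0 0 0;0 0.004 0.02 0 0 0 0;0 0.004 0.025 0 0 0 0;0 0.005 0.03 0 0 0 0;0 0.006 0.035 0 0 0 0;0 0.007 0.04 0 0 0 0;0 0.008 0.045 0 0 0 0;0 0.009 0.05 0 0 0 0"

```text
clock: 13.68
eef_pos: [0.4639, 0.0005, -0.0095]
tool_rot: [0.766, 0.643, -0.0, -0.0]
ft_force: [0.0, 0.1, -0.0]
grip_width: 0.0426
grasp_force: 0.0
```

```bash
python3 w.py s9.png
```

```text
[ 0.46403799  0.00088021 -0.00946579] [0.11472017 0.10668827 0.84656471] 13.7333
wheel at original? mean|diff| 113.97143
[277 140   8  25  93] [281.8 155. ] chock -0.0954 -0.2606
[190 143  24   8  77] [201.5 147.4] chock 0.0754 -0.0667
[227 146  22  29 316] [237.8 155.4] chock -0.0243 -0.1446
[176 156  16  22 123] [183.6 168.5] chock 0.0049 0.0221
[201 176  17  23 262] [209.4 187.4] chock -0.1148 -0.0077
[254 189  19  15 112] [263.3 198.1] chock -0.2352 -0.1145
tool -0.12091285494558268 -0.002238416297199154
```

Request:
step_arm:
  targets: "0 0.001 0.005 0 0 0 0.01;0 0.002 0.01 0 0 0 0.02;0 0.003 0.015 0 0 0 0.03;0 0.003 0.02 0 0 0 0.03;0 0.004 0.025 0 0 0 0.03;0 0.005 0.03 0 0 0 0.03;0 0.005 0.035 0 0 0 0.03;0 0.006 0.04 0 0 0 0.03;0 0.007 0.045 0 0 0 0.03;0 0.008 0.05 0 0 0 0.03"

```text
clock: 14.57
eef_pos: [0.4679, 0.0255, -0.0094]
tool_rot: [0.758, 0.652, 0.0, 0.0]
ft_force: [1.2, 0.0, -0.1]
grip_width: 0.0428
grasp_force: 0.2
```

Request:
step_arm:
  targets: "0 0.001 0.004 0 0 0 -0.01;0 0.002 0.008 0 0 0 -0.02;0 0.003 0.012 0 0 0 -0.03;0 0.004 0.016 0 0 0 -0.04;0 0.005 0.02 0 0 0 -0.05;0 0.006 0.024 0 0 0 -0.06;0 0.007 0.028 0 0 0 -0.07;0 0.008 0.032 0 0 0 -0.08;0 0.009 0.036 0 0 0 -0.09;0 0.01 0.04 0 0 0 -0.1"

```text
clock: 15.4
eef_pos: [0.4728, 0.0454, -0.0095]
tool_rot: [0.784, 0.621, -0.0, -0.0]
ft_force: [0.7, -0.3, -0.1]
grip_width: 0.0429
grasp_force: 0.0
```

```bash
python3 w.py s10.png
```

```text
[ 0.47304345  0.04577812 -0.00945822] [-1.07013249  0.43272481  0.18640874] 15.45
wheel at original? mean|diff| 113.48334
[277 140   8  25  96] [281.8 154.7] chock -0.0941 -0.2615
[227 146  22  29 317] [237.8 155.5] chock -0.0245 -0.1445
[184 167  36  32 392] [201.9 180.4] chock -0.0751 -0.0019
[254 189  19  15 110] [263.3 198.1] chock -0.235 -0.1144
[237 222  27  18  61] [250.1 230.5] chock -0.3221 -0.0258
tool -0.07515406497081052 -0.0005484908323358338
```

Request:
step_arm:
  targets: "0 0.001 0.004 0 0 0 0;0 0.002 0.008 0 0 0 0;0 0.003 0.012 0 0 0 0;0 0.004 0.016 0 0 0 0;0 0.005 0.02 0 0 0 0;0 0.006 0.024 0 0 0 0;0 0.007 0.028 0 0 0 0;0 0.008 0.032 0 0 0 0;0 0.009 0.036 0 0 0 0;0 0.009 0.039 0 0 0 0"

```text
clock: 16.28
eef_pos: [0.4775, 0.065, -0.0095]
tool_rot: [0.783, 0.622, 0.0, 0.0]
ft_force: [-0.7, 0.1, -0.0]
grip_width: 0.0427
grasp_force: 0.0
```

Request:
step_arm:
  targets: "0 0.001 0.003 0 0 0 0;0 0.001 0.006 0 0 0 0;0 0.002 0.009 0 0 0 0;0 0.003 0.012 0 0 0 0;0 0.004 0.015 0 0 0 0;0 0.004 0.018 0 0 0 0;0 0.005 0.021 0 0 0 0;0 0.006 0.024 0 0 0 0;0 0.006 0.027 0 0 0 0;0 0.007 0.03 0 0 0 0"

```text
clock: 17.12
eef_pos: [0.4809, 0.08, -0.0095]
tool_rot: [0.783, 0.622, 0.0, -0.0]
ft_force: [0.6, -2.0, 0.2]
grip_width: 0.0426
grasp_force: 0.2
```

```bash
python3 w.py s11.png
```

```text
[ 0.48102452  0.08035832 -0.00949757] [0.47975226 0.27320123 0.25399251] 17.1667
wheel at original? mean|diff| 113.67857
[277 140   8  25  93] [281.9 154.7] chock -0.0941 -0.2618
[227 146  22  29 321] [237.8 155.6] chock -0.0249 -0.1442
[184 160  36  40 390] [198.2 175.7] chock -0.0497 -0.0013
[254 189  19  15 113] [263.4 198.1] chock -0.2351 -0.1147
[237 222  27  18  61] [249.8 230.7] chock -0.3223 -0.0247
tool -0.03966762455918323 -0.00026325998418317745
```

Request:
step_arm:
  targets: "0 0.001 0.002 0 0 0 0;0 0.001 0.004 0 0 0 0;0 0.002 0.007 0 0 0 0;0 0.002 0.01 0 0 0 0;0 0.003 0.013 0 0 0 0;0 0.004 0.016 0 0 0 0;0 0.005 0.019 0 0 0 0;0 0.005 0.022 0 0 0 0;0 0.006 0.024 0 0 0 0;0 0.006 0.024 0 0 0 0"

```text
clock: 18.0
eef_pos: [0.4839, 0.092, -0.0095]
tool_rot: [0.783, 0.622, 0.0, -0.0]
ft_force: [-0.3, 0.8, -0.8]
grip_width: 0.0426
grasp_force: 0.0
```

Request:
step_arm:
  targets: "0 0.001 0.003 0 0 0 0;0 0.001 0.006 0 0 0 0;0 0.002 0.009 0 0 0 0;0 0.003 0.011 0 0 0 0;0 0.003 0.013 0 0 0 0;0 0.003 0.013 0 0 0 0"

```text
clock: 18.5
eef_pos: [0.4854, 0.0984, -0.0095]
tool_rot: [0.783, 0.622, 0.0, 0.0]
ft_force: [0.0, -0.5, 0.5]
grip_width: 0.0429
grasp_force: 0.0
```

```bash
python3 w.py s12.png
```

```text
[ 0.48528861  0.0983426  -0.00951562] [-0.56302927  0.06248974 -0.63527113] 18.55
wheel at original? mean|diff| 113.03571
[277 140   8  25  96] [281.8 154.6] chock -0.0939 -0.2616
[227 146  22  29 319] [237.8 155.5] chock -0.0246 -0.1443
[184 157  36  42 385] [196.3 173.6] chock -0.0375 -0.0007
[254 189  19  15 113] [263.2 198. ] chock -0.2346 -0.1145
[237 222  27  18  62] [249.9 230.6] chock -0.3221 -0.0253
tool -0.02118566002266032 -0.00022515385761881523
```

Request:
step_arm:
  targets: "0 -0.002 -0.008 0 0 0 0;0 -0.005 -0.02 0 0 0 0;0 -0.01 -0.04 0 0 0 0;0 -0.017 -0.07 0 0 0 0;0 -0.024 -0.1 0 0 0 0;0 -0.034 -0.14 0 0 0 0;0 -0.034 -0.14 0.05 0 0 0;0 -0.034 -0.14 0.12 0 0 0;0 -0.034 -0.2 0.2 0 0 0;0 -0.034 -0.28 0.28 0 0 0"

```text
clock: 19.38
eef_pos: [0.4678, -0.0262, 0.1156]
tool_rot: [0.783, 0.622, 0.0, 0.0]
ft_force: [0.9, -0.6, -0.4]
grip_width: 0.0426
grasp_force: 0.0
```

Request:
step_arm:
  targets: "0 -0.1 -0.08 0.06 0 0 0;0 -0.2 -0.16 0.12 0 0 0;0 -0.25 -0.24 0.2 0 0 0;0 -0.25 -0.32 0.24 0 0 0;0 -0.25 -0.4 0.24 0 0 0;0 -0.25 -0.4 0.24 0 0 0;0 -0.25 -0.4 0.24 0 0 0"

```text
clock: 19.97
eef_pos: [0.3418, -0.2294, 0.2359]
tool_rot: [0.784, 0.62, -0.0, 0.002]
ft_force: [0.8, 0.8, 0.1]
grip_width: 0.0425
grasp_force: 0.0
```

```bash
python3 w.py s13.png; python3 - <<'E'
from h import *
b=snap('top','t13.png').astype(np.float32).mean(2);t1=cv2.imread('pics/t1.png').astype(np.float32).mean(2)
m=(abs(b-t1)>40).astype(np.uint8);k,l,st,c=cv2.connectedComponentsWithStats(m)
O=np.array([.490,.119]);e=np.array([.2327,.9725]);n=np.array([-.9725,.2327])
for i in range(1,k):
  if st[i,4]>15:p=ray('top',*c[i],.06)[:2]-O;print(st[i],c[i].round(1),p@e,p@n)
print('expected wheel px',proj('top',[.49,.119,.04]), 'bright around')
for v in range(210,242,2):print(v,' '.join('%3d'%x for x in b[v,148:200:2]))
for nme,sl in(('sw',(slice(186,210),slice(240,262))),('beaker',(slice(168,196),slice(182,212)))):print(nme,abs(b-t1)[sl].mean())
E
```

```text
[ 0.34208152 -0.23200636  0.23680467] [ 0.67944819 -2.94280462  2.05695168] 20.0167
wheel at original? mean|diff| 113.03571
[277 140   8  25  94] [281.8 154.8] chock -0.0946 -0.2613
[232 147  17  28 123] [242.9 158.9] chock -0.0482 -0.1497
[184 152  11  17 108] [190.  159.8] chock 0.0348 -0.0109
[203 175  17  17  97] [208.  183.9] chock -0.0986 -0.0105
[254 189  19  15 111] [263.3 198.1] chock -0.2352 -0.1143
tool -0.3757743161154748 0.06217154276164885
[154 212  30  19 321] [168.5 222.5] -0.0033002652510175866 -0.005034193557581251
[237 233  30  24 369] [251.4 244.5] -0.23700968692851437 -0.006432095270260367
[298 271  15  17 131] [305.3 277.9] -0.40069262157051344 0.04234151108579567
[184 272  23  24 144] [197.6 286.4] -0.1263025675580421 0.14032357010276814
[ 129  292  230  128 9568] [264.6 372.8] -0.3608981679888781 0.31386724638605046
[182 358  16   7  62] [188.2 361.6] -0.1556549943335777 0.34004872556875054
[186 366  30  15 217] [202.1 371.6] -0.19868912355148793 0.35528894616591494
expected wheel px [169.02021915 224.06108762] bright around
210  17  15  34  21  13  17  17  25
[... 1024 characters left out ...]
  19  18  21  26  26
230  17  17  17  18  27 241 233 246 232 221 184  48  33  51  65 129  69  38  18  18  18  18  18  19  26  27
232  19  18  17  19  31 240 231 252 113 225 184 248 242 219 116 188  20  19  19  19  18  19  18  20  25  28
234  18  17  17  20 162 232 184 243  37 128  47  22  84 163 217 247 238 203  67  24  19  19  17  19  24  29
236  19  18  18  19  26  94 169 146  26  23  22  20  19  18  19 240 250 234 247 243 148  25  18  19  24  28
238  20  18  19  21  19  18  18  23  28  24  23  20  19  18  48 236 200 252  28 114 241 186  36  18  22  28
240  19  17  19  22  18  18  18  24  26  23  24  20  18  19 122 249 238 235  19  18  80 241 203  37  21  29
sw 0.56881297
beaker 0.48452365
```

Request:
step_arm:
  targets: "0 0 0 0 0 0 0;0 0 0 0 0 0 0;0 0 0 0 0 0 0;0 0 0 0 0 0 0"

```text
clock: 20.4
eef_pos: [0.3431, -0.2246, 0.2332]
tool_rot: [0.783, 0.622, -0.0, -0.001]
ft_force: [0.5, 0.1, -0.9]
grip_width: 0.0426
grasp_force: 0.0
```

```bash
python3 -c "
from workcell import bot
print(bot.job_done())"
```

```text
the job is handed in; nothing more can be done
None
```

I rolled the grey wheel over the sill into the chock, let go and handed the job in at 20.4 s; the last top image puts it within about 6 mm of its parked place, small wheel and beaker unmoved, but no verdict was returned.

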